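# Swap the blank magazine of a lever punch

## Robot

A 6-joint arm with a two-finger parallel gripper is mounted at the origin on the work surface. World frame = base frame: x ahead of the robot, y to its left, z up, the work surface at z = 0. Lengths are in m, angles in rad, forces in N, time in s.
With the tool pointing down it reaches from about 0.225 to 0.875 m from the base axis. Payload 3.4 kg.
Tool frame: the origin (TCP) lies midway between the tips of the shut fingers; the grasp point (between the pads) lies 19 mm behind it (manip.grasp_offset is the distance from the TCP to the grasp point, in m); x points along the fingers, y is the direction in which the jaws open and shut, and the axes are right-handed (so a half turn about x gives the same grasp; the last joint's range is limited). The gripper opens to 85 mm and grips with 20 to 120 N. Pads are 22 mm wide; open, the fingers measure 114 mm over their backs; the gripper's body (76 mm by 85 mm) begins 54 mm behind the grasp point. The pads swing forward as they close: fully open they stand 13 mm farther back than shut.
Start: joints at [1.127, 0.276, 1.505, -0, 1.361, -0.121], TCP at [0.182, 0.545, 0.231] pointing down, gripper open.
Joint ranges: [-2.89, 2.89], [-0.75, 2.08], [0.22, 2.7], [-1.18, 4.32], [0.11, 2.71], [-2.7, 2.7]. Speed limits (rad/s): [2.57, 2.57, 3.14, 3.14, 3.14, 3.14].

## Interface

Orientations are given as a unit quaternion [w, x, y, z].
In Python, from rig import manip gives the robot as it stands.
- The arm moves only by the shell command python3 -m creep 'ROWS' [OPENING] [FORCE]. ROWS is a JSON object of lists of equal length, an entry for each row: "delta_pos": the shift along the tool's x, y, z in cm, a list of three; "dr": the turn, a rotation vector about the tool's x, y, z in rad, a list of three. In form: {"delta_pos": [[dx, dy, dz], ...], "dr": [[rx, ry, rz], ...]}. A call has 1 to 10 rows; each row is the pose to reach, as a shift and turn from the pose commanded when the call began, along the tool's axes at that moment; what a row does not reach only later rows make up. A row lasts 1/10 s, in which the tool goes at most 50 mm and 8.59 degrees, less where a joint would pass 70% of its speed; a pose out of reach is approached as far as the arm can. A call with a gripper value outside its range is refused whole. OPENING is the opening, from -1 (shut) to 1 (fully open), set as the call begins (- or left out, the last holds). The fingers move at their own pace and stop on an object; FORCE is the grip in N (left out, the last holds). Time passes only in rows, so rows that repeat a pose let the fingers close. It gives the time, the measured TCP pose, the force and the opening at its end, in the units of the state.
- manip.get_state(): the state, without advancing time (a new reading comes with each control period).
- manip.get_image(name): name is "scene" or "top" or "wrist"; returns a dict with "pixels" (480x640x3 uint8, blue, green, red), "depth" (480x640 float32, m along the optical axis (not along the pixel's ray), 0 where there is no reading), "intrinsics" (3x3 intrinsics, pixels), "rvec" (rotation vector, rad) and "tvec" (3), from world to camera coordinates, as OpenCV has them. Camera axes: x right, y down, z forward; pixel columns grow to the right and rows downward; lengths in m; the calibration is good to about 2 mm. A picture is of the moment at which its call begins.
- manip.sign_off(): hands the job in, once; it reports no verdict.
The state is a dict: "clock": time; "qpos": joint angles; "qd": joint speeds; "effort": joint torques, N m; "position": TCP position; "ee_rot": TCP orientation; "contact_force": force on the tool from outside, world axes, zero at the start; "moment": the same for the moment, N m; "width": finger opening in m.
Only numpy, scipy, OpenCV 4.12 (cv2) and the standard library are available. Lean on these libraries where they do the work, as an engineer would, in place of code of your own. Each camera call takes 0.05 s, during which the arm holds its last target. There are 200 camera calls.

## Task

The red-topped magazine in the sloping bay of the green lever punch is empty: push it in once so that the push-push catch lets go, lift it out and stand it upright in the free wooden stand. Then slide the full, yellow-topped magazine down into the bay, foot first, and push it right in until the catch holds it by itself once you let go. Do not knock the bone slices about, and do not drop a magazine or knock it over.

Things in the scene. Friction and masses are not known exactly. Their poses are not given: they have to be found in the camera images.
- bay_mouth (a point): centre of the mouth of the punch's sloping bay, level with the tops of its bright flared lips (66 x 40 mm there). Straight chute from 8 mm deeper, 54 (x) x 28 (y) mm inside, 2 mm free on each side of a magazine. z points up out of the bay along the slope, 30 degrees from vertical, leaning back towards the robot; x the wide way, y the narrow way, level. Magazines slide along z
- punch: green cast lever punch, fixed; origin on the bench, 78 mm under the cradle floor when that is popped up; z up, x level, along the bay's lean. Base 250 (x) x 360 (y) x 25 mm. Column, head (340 mm high) and iron handle stand 0.14 m and more to the +y side of the bay; nothing is above the bay
- cradle_floor (a point): centre of the floor of the spring cradle in the bay, on which a magazine's foot stands; slides with the cradle, axes as bay_mouth. It lies 58 mm below bay_mouth (along -z) popped up, 81 mm held by the catch. While it is down a steel finger locks the magazine to it (5 mm play): no pulling out. Popped up, the magazine lies loose on it
- cradle (a joint): how far the cradle is pushed down the bay, m: 0 popped up, about 0.023 held by the catch, 0.035 hard stop. Spring 6 N (up) to 9 N (stop). Push-push catch: from 0 push to the stop (beyond 0.032) and let it come back: it rises to 0.023 and is held. From held, push to the stop again and let it come back: it rises all the way to 0
- empty_mag_grip (a point): empty magazine, red grip block and black holes; at the start held down in the bay, axes along bay_mouth's. Steel body 50 (x) x 24 (y) x 100 mm (z) with waist notches, topped by the grip block 36 (x) x 16 (y) x 40 mm; 0.18 to 0.35 kg. Point: centre of the grip block, 120 mm above the foot, 20 mm under the top; z from foot to top. Grasp across y; half a turn about z makes no difference
- full_mag_grip (a point): full magazine, yellow grip block and cream bone blanks; at the start upright, loose in the full stand. Steel body 50 (x) x 24 (y) x 100 mm (z) with waist notches, topped by the grip block 36 (x) x 16 (y) x 40 mm; 0.18 to 0.35 kg. Point: centre of the grip block, 120 mm above the foot, 20 mm under the top; z from foot to top. Grasp across y; half a turn about z makes no difference
- free_stand: the empty dark wooden stand, fixed, 84 (x) x 56 (y) x 45 mm high with an open pocket 60 (x) x 32 (y) mm; origin at the centre of its underside on the bench, z up; the pocket's floor lies 8 mm above the origin, its rim 45 mm. A magazine fits with x along x
- full_stand: the same kind of stand, fixed, holding the full magazine at the start (that one's x along the stand's x). Its place and the free stand's are swapped at random, 0.11 m or more apart
- bone_1: bone slice, disc 72 across x 22 mm, loose; origin at the centre of its underside. Leave alone
- bone_2: bone slice, disc 80 across x 20 mm, loose; origin at the centre of its underside. Leave alone
- bone_3: bone slice, disc 68 across x 24 mm, loose; origin at the centre of its underside. Leave alone
There are look-alikes about, which are no part of the job. What is shaped like the part that bears empty_mag_grip but blue is not meant. Leave any pink look-alike of the free_stand alone.

How it is judged:
On the way, in this order (a step that is already met when the one before it is completed fails the run):
1. the catch has let go: the cradle has risen to within 3 mm of its top (value of joint cradle below 0.003 m), for 0.1 s.
2. the empty magazine stands let go in the free stand's pocket (x of empty_mag_grip in the frame of free_stand between -0.03 and 0.03 m and y of empty_mag_grip in the frame of free_stand between -0.03 and 0.03 m and z of empty_mag_grip in the frame of free_stand between 0.115 and 0.138 m and angle between empty_mag_grip's own z axis and vertical below 0.3 rad and contact force between the fingers and empty_mag below 0.05 N), for 0.3 s.
At the end, for the whole second after the job is handed in: The catch holds the cradle at 19 to 28 mm with the full magazine in line on its floor (5 mm below to 8 mm above, 0.12 rad); the empty magazine stands in the free stand's pocket (foot within 10 mm of its floor, leaning less than 0.3 rad); both let go and at rest (all of step 2 and value of joint cradle between 0.019 and 0.028 m and x of full_mag_grip in the frame of cradle_floor between -0.012 and 0.012 m and y of full_mag_grip in the frame of cradle_floor between -0.012 and 0.012 m and z of full_mag_grip in the frame of cradle_floor between 0.115 and 0.128 m and angle between the z axis of full_mag_grip and the z axis of cradle_floor, either way round below 0.12 rad and linear speed of each of full_mag, empty_mag below 0.02 m/s and contact force between the fingers and full_mag below 0.05 N); the robot touches nothing.
It fails at once if a bone slice is moved by more than 30 mm (distance of any of bone_1, bone_2, bone_3 from where it was at the start of the episode above 0.03 m).
It fails at once if a magazine is knocked over: it leans more than 1.2 rad (angle between any of empty_mag_grip, full_mag_grip's own z axis and vertical above 1.2 rad).
It fails at once if a magazine is dropped: it moves faster than 1 m/s with no finger on it ((linear speed of empty_mag above 1 m/s and contact force between the fingers and empty_mag below 0.05 N) or (linear speed of full_mag above 1 m/s and contact force between the fingers and full_mag below 0.05 N)).
It also fails if it takes over 62 s, if anything falls off the work surface, if the arm or the gripper's body presses on something with over 40 N, if the wrist force passes 120 N, or if a joint passes its speed limit or range.

## Working session

There is one attempt and no reset: what is moved stays moved. The work goes in short steps, Python scripts to look and compute and a shell command to move; the robot and the scene stay as the last step left them, time stands still between calls to the robot, and variables do not carry over. Pictures are saved under pics/ and viewed, about 8 in all and at most 12, crops included, and the job is handed in when it is done.

```bash
ls; mkdir -p pics; cat > h.py <<'E'
import numpy as np, cv2
from rig import manip
from scipy.spatial.transform import Rotation as R
def grab(n):
    d=manip.get_image(n); return d
def cloud(d):
    K=np.array(d["intrinsics"]);Z=d["depth"];v,u=np.indices(Z.shape)
    P=np.stack([(u-K[0,2])/K[0,0]*Z,(v-K[1,2])/K[1,1]*Z,Z],-1)
    Rm=cv2.Rodrigues(np.array(d["rvec"],float))[0];t=np.array(d["tvec"],float).ravel()
    return (P-t)@Rm   # world
def tool():
    s=manip.get_state();q=s["ee_rot"];return np.array(s["position"]),R.from_quat([q[1],q[2],q[3],q[0]]).as_matrix(),s
def plan(p,Rm):
    """shift (cm, tool axes) and rotvec from current measured pose to target"""
    p0,R0,s=tool()
    return np.round(R0.T@(np.array(p)-p0)*100,2),np.round(R.from_matrix(R0.T@Rm).as_rotvec(),4)
E
python3 - <<'E'
from h import *
a=grab("scene");b=grab("top")
np.savez("f.npz",sp=a["pixels"],sc=cloud(a),tp=b["pixels"],tc=cloud(b))
cv2.imwrite("pics/scene.png",a["pixels"]);cv2.imwrite("pics/top.png",b["pixels"])
p,Rm,s=tool();print(s["clock"],p,Rm.round(3),s["contact_force"],manip.grasp_offset)
E
```

```text
pics
0.1 [0.1822005  0.54484929 0.23052639] [[-0.001  0.317  0.948]
 [-0.002  0.948 -0.317]
 [-1.    -0.002 -0.   ]] [ 0.70319034 -0.42973289 -0.07444301] 0.0187
```

View pics/scene.png

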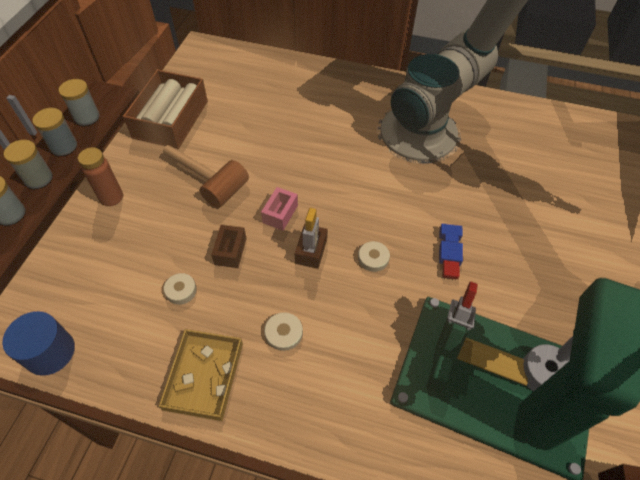

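View pics/top.png

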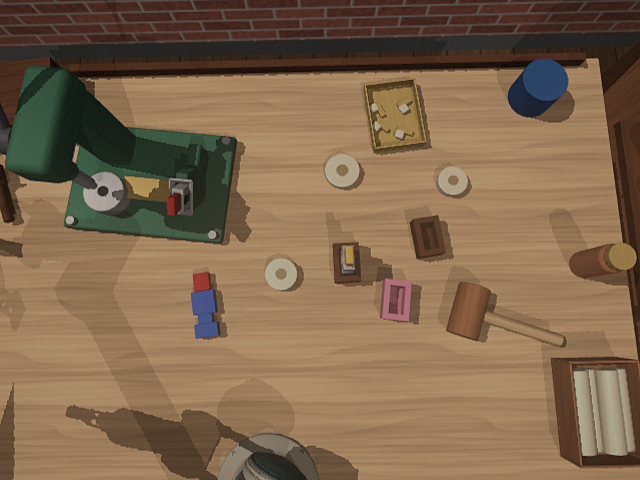

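The scene view shows the red-topped magazine in the bay at (463,300), the full stand at (312,245), the free dark stand at (229,246) and the pink look-alike at (280,207). In the top view these are at (177,200), (347,262), (428,237) and (396,300), with the bone slices at (342,170), (452,181) and (281,274).

```bash
python3 - <<'E'
from h import *
f=np.load("f.npz")
def rect(P):
    r=cv2.minAreaRect((P[:,:2]*1000).astype(np.float32));b=cv2.boxPoints(r);e=b[1]-b[0];g=b[2]-b[1]
    l=e if np.hypot(*e)>np.hypot(*g) else g
    return np.round(r[0],1),np.round(r[1],1),"long-axis deg",round(np.degrees(np.arctan2(l[1],l[0])),1)
for n in "ts":
    I=f[n+"p"];C=f[n+"c"];hsv=cv2.cvtColor(I,cv2.COLOR_BGR2HSV);H,S,V=[hsv[...,i].astype(int) for i in range(3)]
    Z=C[...,2]; win={"t":dict(free=(405,450,210,265),full=(325,368,235,290),bay=(155,205,165,225),punch=(55,245,120,250)),
      "s":dict(free=(205,250,220,272),full=(288,332,200,272),bay=(440,485,275,330),punch=(390,600,290,480))}[n]
    m=lambda k:(lambda w:(np.indices(Z.shape)[1]>w[0])&(np.indices(Z.shape)[1]<w[1])&(np.indices(Z.shape)[0]>w[2])&(np.indices(Z.shape)[0]<w[3]))(win[k])
    for k in("free","full"):
        P=C[m(k)&(abs(Z-.045)<.006)];print(n,k,"rim",len(P),rect(P),np.median(P[:,2]))
    P=C[m("full")&(H>15)&(H<35)&(S>120)&(V>110)&(Z>.1)];print(n,"yellow",len(P),P.min(0).round(3),P.max(0).round(3)); T=P[P[:,2]>P[:,2].max()-.006];print(rect(T),np.median(T[:,2]))
    P=C[m("bay")&((H<8)|(H>172))&(S>130)&(Z>.1)];print(n,"red",len(P),P.mean(0).round(4),P.min(0).round(3),P.max(0).round(3))
    np.save(n+"red.npy",P)
    P=C[m("bay")&(S<60)&(V>60)&(Z>.08)];print(n,"grey",len(P),P.mean(0).round(4),P.min(0).round(3),P.max(0).round(3))
    P=C[m("punch")&(abs(Z-.025)<.005)];print(n,"base",len(P),rect(P))
E
cat > crop.py <<'E'
from h import *
f=np.load("f.npz")
A=cv2.resize(f["tp"][155:235,130:230],(500,400),interpolation=2);B=cv2.resize(f["sp"][275:335,430:490],(300,300),interpolation=2)
o=np.zeros((400,800,3),np.uint8);o[:,:500]=A;o[:300,500:]=B;cv2.imwrite("pics/c.png",o)
E
python3 crop.py
```

```text
t free rim 630 (array([ 515.6, -354.1]), array([85.1, 57.9]), 'long-axis deg', np.float32(7.0)) 0.04431232929037243
t full rim 585 (array([ 461.5, -174.3]), array([84.2, 56.1]), 'long-axis deg', np.float32(1.8)) 0.04442943985344388
t yellow 154 [ 0.447 -0.182  0.119] [ 0.481 -0.167  0.152]
(array([ 463.7, -174.5]), array([33.6, 14.9]), 'long-axis deg', np.float32(2.9)) 0.14771425746147715
t red 267 [0.5647 0.1611 0.1787] [ 0.344 -0.123  0.128] [0.595 0.187 1.069]
t grey 521 [0.5953 0.1562 0.1389] [ 0.344 -0.123  0.101] [0.632 0.187 1.069]
t base 9794 (array([657.4, 265.1]), array([359.7, 249.6]), 'long-axis deg', np.float32(83.0))
s free rim 557 (array([ 515.9, -355.9]), array([87.9, 58.5]), 'long-axis deg', np.float32(7.8)) 0.0453597721010384
s full rim 469 (array([ 428.6, -190.1]), array([168.8,  80.3]), 'long-axis deg', np.float32(24.1)) 0.0452570055535126
s yellow 152 [ 0.447 -0.184  0.113] [1.076 0.009 0.999]
(array([1075.6,    8.9]), array([0., 0.]), 'long-axis deg', np.float32(0.0)) 0.9986134454187452
s red 221 [0.579  0.1621 0.1764] [0.549 0.009 0.152] [1.076 0.172 0.999]
s grey 510 [0.6054 0.1585 0.1428] [0.56  0.009 0.085] [1.076 0.187 0.999]
s base 12233 (array([658.5, 263.9]), array([359.1, 251.2]), 'long-axis deg', np.float32(83.2))
```

View pics/c.png

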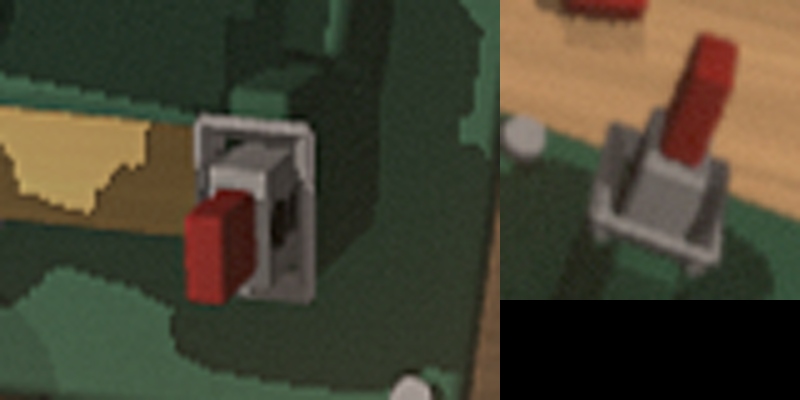

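The crop shows the bay's bright lips and the red block leaning towards the robot, in line with the base's yaw of about -7°. Next I'll fit the points in the bay frame.

```bash
cat >> h.py <<'E'
yaw=np.radians(-6.9);ex=np.array([np.cos(yaw),np.sin(yaw),0]);ez=np.array([0,0,1.])
B=np.stack([.866*ex+.5*ez,np.cross(ez,ex),-.5*ex+.866*ez],1)  # bay axes as columns
O=np.array([.605,.157,.11])
E
python3 - <<'E'
from h import *
f=np.load("f.npz")
q=lambda P:np.percentile(P,[1,5,50,95,99],axis=0).round(4).T.tolist()
for n,w in(("t",(155,205,165,225)),("s",(440,485,275,330))):
    I=f[n+"p"];C=f[n+"c"];sl=(slice(w[2],w[3]),slice(w[0],w[1]));hsv=cv2.cvtColor(I,cv2.COLOR_BGR2HSV)[sl].astype(int);H,S,V=hsv[...,0],hsv[...,1],hsv[...,2]
    L=(C[sl]-O)@B;ok=(abs(L)<.15).all(-1)
    r=L[ok&((H<8)|(H>172))&(S>130)&(L[...,2]>0)]
    print(n,"red",len(r),*q(r),sep="\n")
    t=r[r[:,2]>np.percentile(r[:,2],99)-.005];print("top",len(t),*q(t))
    g=L[ok&(S<70)&(V>60)];h,e=np.histogram(g[:,2],np.arange(-.06,.08,.004));print(list(zip(e.round(3).tolist(),h.tolist())))
    for a in(-.012,-.004,.004): 
        k=g[abs(g[:,2]-a)<.006];print(a,len(k),*q(k))
E
```

```text
t
red
265
[-0.0234, -0.0204, -0.0022, 0.0113, 0.0119]
[-0.0045, -0.0041, 0.0002, 0.0105, 0.0124]
[0.0438, 0.0505, 0.0797, 0.0845, 0.0861]
top 108 [-0.0235, -0.0212, -0.0045, 0.0091, 0.0109] [-0.003, -0.0023, 0.0034, 0.0108, 0.0112] [0.0811, 0.0812, 0.0828, 0.0855, 0.0868]
[(-0.06, 6), (-0.056, 2), (-0.052, 13), (-0.048, 16), (-0.044, 7), (-0.04, 0), (-0.036, 0), (-0.032, 0), (-0.028, 0), (-0.024, 0), (-0.02, 0), (-0.016, 0), (-0.012, 0), (-0.008, 0), (-0.004, 1), (0.0, 7), (0.004, 11), (0.008, 10), (0.012, 25), (0.016, 70), (0.02, 150), (0.024, 99), (0.028, 13), (0.032, 14), (0.036, 18), (0.04, 76), (0.044, 22), (0.048, 1), (0.052, 1), (0.056, 0), (0.06, 1), (0.064, 1), (0.068, 0), (0.072, 0)]Traceback (most recent call last):
  File "<stdin>", line 12, in <module>
  File "<stdin>", line 3, in <lambda>
    return _quantile_unchecked(
        a, q, axis, out, overwrite_input, method, keepdims, weights)
    return _ureduce(a,
                    func=_quantile_ureduce_func,
    ...<5 lines>...
                    overwrite_input=overwrite_input,
                    method=method)
    r = func(a, **kwargs)
    result = _quantile(arr,
                       quantiles=q,
    ...<2 lines>...
                       out=out,
                       weights=wgt)
    slices_having_nans = np.isnan(arr[-1, ...])
                                  ~~~^^^^^^^^^
IndexError: index -1 is out of bounds for axis 0 with size 0
```

```bash
python3 - <<'E'
from h import *
f=np.load("f.npz")
q=lambda P:np.percentile(P,[1,5,50,95,99],axis=0).round(4).T.tolist()
for n,w in(("t",(155,205,165,225)),("s",(440,485,275,330))):
    I=f[n+"p"];C=f[n+"c"];sl=(slice(w[2],w[3]),slice(w[0],w[1]));hsv=cv2.cvtColor(I,cv2.COLOR_BGR2HSV)[sl].astype(int);H,S,V=hsv[...,0],hsv[...,1],hsv[...,2]
    L=(C[sl]-O)@B;ok=(abs(L)<.15).all(-1)
    r=L[ok&((H<8)|(H>172))&(S>130)&(L[...,2]>0)]
    print(n,"red",len(r),*q(r),sep="\n")
    g=L[ok&(S<70)&(V>60)]
    for a in(.023,.042): 
        k=g[abs(g[:,2]-a)<.004];print(a,len(k),*q(k))
g=np.array([-.006,.0035,.0635]);Rt=np.stack([-B[:,2],B[:,1],B[:,0]],1)
print(np.linalg.det(Rt),"grip",O+B@g)
tgt=O+B@(g+[0,0,.005-.0187]);print("tcp grasp",tgt,"above",tgt+.1*B[:,2])
print(plan(tgt+.1*B[:,2],Rt)); print(plan(tgt,Rt))
E
```

```text
t
red
265
[-0.0234, -0.0204, -0.0022, 0.0113, 0.0119]
[-0.0045, -0.0041, 0.0002, 0.0105, 0.0124]
[0.0438, 0.0505, 0.0797, 0.0845, 0.0861]
0.023 262 [-0.041, -0.0389, 0.0118, 0.0332, 0.034] [-0.0197, -0.0191, -0.0074, 0.0274, 0.0282] [0.0192, 0.0197, 0.0232, 0.0263, 0.0267]
0.042 111 [-0.0295, -0.0281, 0.0087, 0.0185, 0.0191] [-0.0079, -0.0074, -0.003, 0.0136, 0.0149] [0.0383, 0.0389, 0.0425, 0.0453, 0.0456]
s
red
220
[-0.0172, -0.0139, 0.0096, 0.0129, 0.0135]
[-0.0049, -0.0045, 0.0025, 0.0092, 0.0098]
[0.0453, 0.048, 0.0698, 0.0836, 0.0842]
0.023 256 [-0.0361, -0.0324, 0.019, 0.0338, 0.0349] [-0.0212, -0.02, 0.0017, 0.0257, 0.0271] [0.0191, 0.0195, 0.0231, 0.0259, 0.0268]
0.042 92 [-0.0203, -0.0138, 0.0158, 0.0206, 0.022] [-0.0092, -0.0085, -0.0008, 0.0138, 0.0145] [0.0381, 0.039, 0.0424, 0.0443, 0.0447]
0.999956 grip [0.56874207 0.16491323 0.161991  ]
tcp grasp [0.57554245 0.16409029 0.1501268 ] above [0.52590459 0.17009713 0.2367268 ]
(array([ -0.59, -24.64,  44.48]), array([-0.1973, -0.5222,  0.0546]))
(array([  8.07, -23.62,  49.38]), array([-0.1973, -0.5222,  0.0546]))
```

```bash
python3 -m creep '{"delta_pos":[[-3,-2.5,4.5],[-6,-5,9],[-8,-7.5,13.5],[-8,-10,18],[-8,-12.5,22.5],[-8,-15,27],[-8,-17.5,31.5],[-8,-20,36],[-6,-22,40.5],[-3,-24.64,44.5]],"dr":[[0,0,0],[0,0,0],[-0.03,-0.09,0.01],[-0.06,-0.18,0.02],[-0.09,-0.26,0.03],[-0.13,-0.35,0.04],[-0.16,-0.44,0.05],[-0.1973,-0.5222,0.0546],[-0.1973,-0.5222,0.0546],[-0.1973,-0.5222,0.0546]]}' 0.2 60
python3 -m creep '{"delta_pos":[[0,0,0],[0,0,0]],"dr":[[0,0,0],[0,0,0]]}'
python3 - <<'E'
from h import *
g=np.array([-.005,.0033,.0635]);Rt=np.stack([-B[:,2],B[:,1],B[:,0]],1)
tgt=O+B@(g+[0,0,.005-.0187]);print(plan(tgt+.1*B[:,2],Rt)); print(plan(tgt,Rt))
d=grab("wrist");cv2.imwrite("pics/w1.png",d["pixels"]);np.savez("w1.npz",p=d["pixels"],c=cloud(d))
print(tool()[2]["contact_force"])
E
```

```text
clock: 1.1
position: [0.5056, 0.1949, 0.2788]
ee_rot: [0.866, 0.031, 0.497, -0.051]
contact_force: [1.5, 0.8, -0.3]
width: 0.0514
clock: 1.3
position: [0.5043, 0.194, 0.2762]
ee_rot: [0.864, 0.031, 0.5, -0.053]
contact_force: [0.8, 0.2, -0.3]
width: 0.0509
(array([ 4.64, -2.13,  0.25]), array([-0.0037, -0.0017,  0.0009]))
(array([14.64, -2.12,  0.27]), array([-0.0037, -0.0017,  0.0009]))
[0.20565019 0.29063188 0.58924492]
```

View pics/w1.png

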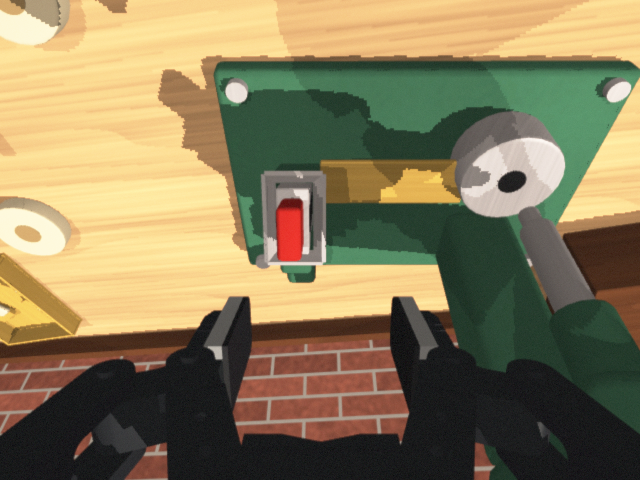

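The wrist view shows the red block at (290,228) inside the bright lips (263–326, 172–265), and the empty magazine is in line with the bay. I'll refine from this cloud.

```bash
python3 - <<'E'
from h import *
f=np.load("w1.npz");I=f["p"];L=(f["c"]-O)@B;hsv=cv2.cvtColor(I,cv2.COLOR_BGR2HSV).astype(int);H,S,V=[hsv[...,i] for i in range(3)]
w=np.zeros(H.shape,bool);w[150:290,240:340]=1;w&=(abs(L)<.15).all(-1)
def rr(P,t):
    r=cv2.minAreaRect((P[:,:2]*1000).astype(np.float32));print(t,len(P),np.round(r,1) if 0 else r,np.median(P[:,2]).round(4))
r=L[w&((H<8)|(H>172))&(S>130)];t=r[r[:,2]>.079];rr(t,"redtop")
g=w&(S<70)&(V>60);rr(L[g&(abs(L[...,2]-.023)<.004)],"lips");rr(L[g&(abs(L[...,2]-.042)<.003)],"bodytop")
E
```

```text
redtop 1311 ((-7.78028678894043, 3.6762843132019043), (35.91233825683594, 15.817964553833008), 0.3808332085609436) 0.0821
lips 2373 ((-3.4058570861816406, 3.3174304962158203), (48.739139556884766, 74.97139739990234), 89.95712280273438) 0.0229
bodytop 725 ((-6.866321563720703, 3.7672176361083984), (23.91676902770996, 49.20843505859375), 89.88395690917969) 0.0419
```

```bash
python3 -m creep '{"delta_pos":[[1.5,-1,0],[3,-2.1,0.05],[5,-2.1,0.05],[7,-2.1,0.05],[9,-2.1,0.05],[11,-2.1,0.05],[13,-2.1,0.05],[14.3,-2.1,0.05],[14.9,-2.1,0.05],[14.9,-2.1,0.05]],"dr":[[-0.004,-0.002,0],[-0.004,-0.002,0],[-0.004,-0.002,0],[-0.004,-0.002,0],[-0.004,-0.002,0],[-0.004,-0.002,0],[-0.004,-0.002,0],[-0.004,-0.002,0],[-0.004,-0.002,0],[-0.004,-0.002,0]]}'
python3 -m creep '{"delta_pos":[[0,0,0],[0,0,0],[0,0,0],[0,0,0],[0,0,0],[0,0,0],[0,0,0]],"dr":[[0,0,0],[0,0,0],[0,0,0],[0,0,0],[0,0,0],[0,0,0],[0,0,0]]}' -1 60
python3 - <<'E'
from h import *
p,Rm,s=tool();print(((p-O)@B).round(4),(Rm.T@np.array(s["contact_force"])).round(2),s["width"])
E
```

```text
clock: 2.35
position: [0.5761, 0.1669, 0.1483]
ee_rot: [0.865, 0.029, 0.498, -0.05]
contact_force: [-0.3, 0.1, -0.3]
width: 0.0512
clock: 3.05
position: [0.5767, 0.1662, 0.1493]
ee_rot: [0.866, 0.029, 0.497, -0.051]
contact_force: [-2.2, 0.1, 3.4]
width: 0.0151
[-0.0057  0.0058  0.0486] [-4.03 -0.12 -0.14] 0.015132279589206873
```

```bash
python3 -m creep '{"delta_pos":[[0.3,-0.1,0],[0.6,-0.1,0],[0.9,-0.1,0],[1.1,-0.1,0],[1.3,-0.1,0],[1.3,-0.1,0]],"dr":[[0,0,0],[0,0,0],[0,0,0],[0,0,0],[0,0,0],[0,0,0]]}'
python3 - <<'E'
from h import *
p,Rm,s=tool();print(((p-O)@B).round(4),(Rm.T@np.array(s["contact_force"])).round(2),s["width"])
E
```

```text
clock: 3.65
position: [0.5831, 0.1651, 0.1393]
ee_rot: [0.866, 0.03, 0.497, -0.05]
contact_force: [-8.0, 3.0, 13.3]
width: 0.0151
[-0.005   0.0054  0.0368] [-15.7    2.05  -0.45] 0.015101877183600194
```

```bash
python3 -m creep '{"delta_pos":[[0.1,0,0],[0.2,0,0],[0.25,0,0],[0.25,0,0]],"dr":[[0,0,0],[0,0,0],[0,0,0],[0,0,0]]}'
python3 - <<'E'
from h import *
p,Rm,s=tool();print(((p-O)@B).round(4),(Rm.T@np.array(s["contact_force"])).round(2),s["width"])
E
```

```text
clock: 4.05
position: [0.5841, 0.1647, 0.1395]
ee_rot: [0.867, 0.03, 0.496, -0.05]
contact_force: [-17.9, 1.3, 29.5]
width: 0.0152
[-0.004   0.0051  0.0363] [-34.5   -0.72  -0.52] 0.015214417456256806
```

```bash
python3 -m creep '{"delta_pos":[[-0.5,0,-0.1],[-1,0,-0.1],[-1.5,0,-0.1],[-2,0,-0.1],[-2.5,0,-0.1],[-3,0,-0.1],[-3.5,0,-0.1],[-3.8,0,-0.1],[-3.8,0,-0.1],[-3.8,0,-0.1]],"dr":[[0,0,0],[0,0,0],[0,0,0],[0,0,0],[0,0,0],[0,0,0],[0,0,0],[0,0,0],[0,0,0],[0,0,0]]}'
python3 - <<'E'
from h import *
p,Rm,s=tool();print(((p-O)@B).round(4),(Rm.T@np.array(s["contact_force"])).round(2),s["width"])
E
```

```text
clock: 5.05
position: [0.565, 0.1669, 0.1688]
ee_rot: [0.866, 0.029, 0.497, -0.05]
contact_force: [2.6, 0.1, 8.1]
width: 0.0154
[-0.0061  0.005   0.0714] [-5.68  0.43  6.24] 0.015429452781175511
```

```bash
python3 -m creep '{"delta_pos":[[-0.5,0,0.05],[-1.5,0,0.05],[-3,0,0.05],[-4.5,0,0.05],[-6,0,0.05],[-7.5,0,0.05],[-9,0,0.05],[-9.5,0,0.05],[-9.5,0,0.05]],"dr":[[0,0,0],[0,0,0],[0,0,0],[0,0,0],[0,0,0],[0,0,0],[0,0,0],[0,0,0],[0,0,0]]}' - 90
python3 - <<'E'
from h import *
p,Rm,s=tool();print(p,((p-O)@B).round(4),(Rm.T@np.array(s["contact_force"])).round(2),s["contact_force"],s["width"],s["qpos"])
d=grab("scene");cv2.imwrite("pics/s2.png",d["pixels"]);np.savez("s2.npz",p=d["pixels"],c=cloud(d))
# free stand target: tool down, tool y along stand y (yaw 7.2deg)
def down(y):
    c,s=np.cos(y),np.sin(y);return np.stack([[0,0,-1],[-s,c,0],[c,s,0]],1)
Rf=down(np.radians(7.3));print(np.linalg.det(Rf),plan([.5157,-.355,.30],Rf),plan([.5157,-.355,.30],Rf)[0])
E
```

```text
clock: 5.95
position: [0.5149, 0.1716, 0.248]
ee_rot: [0.864, 0.029, 0.5, -0.051]
contact_force: [0.3, 0.5, -1.8]
width: 0.0149
[0.51494322 0.17158533 0.2480303 ] [-0.0099  0.0037  0.1651] [ 1.72  0.59 -0.69] [ 0.33000848  0.54981493 -1.83742051] 0.01486873262071732 [ 0.34364285  0.00975954  1.91434361 -0.32628104  0.77013242 -0.92647634]
1.0 (array([ -1.34, -52.3 ,   7.92]), array([-0.2388,  0.5188,  0.0658])) [ -1.34 -52.3    7.92]
```

View pics/s2.png

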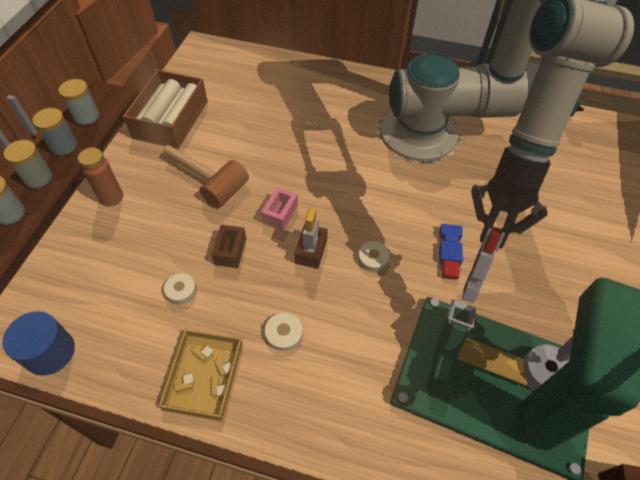

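The red magazine is out and hanging in the gripper (485,262); the bay (461,315) is empty and nothing else has moved. Next I'll carry it to above the free stand.

```bash
python3 -m creep '{"delta_pos":[[-0.6,-2.6,0.7],[-1.5,-6.8,1.8],[-2.6,-11.5,3.1],[-3.5,-16.2,4.2],[-3.2,-20.9,4.7],[-2.9,-25.6,5.2],[-2.6,-30.3,5.7],[-2.4,-35,6.2],[-2.1,-39.7,6.6],[-1.8,-44.5,7.1]],"dr":[[0,0,0],[-0.02,0.05,0.01],[-0.05,0.1,0.01],[-0.08,0.17,0.02],[-0.11,0.24,0.03],[-0.14,0.31,0.04],[-0.18,0.39,0.05],[-0.21,0.46,0.06],[-0.2388,0.5188,0.0658],[-0.2388,0.5188,0.0658]]}'
cat >> h.py <<'E'
def down(y):
    c,s=np.cos(y),np.sin(y);return np.stack([[0,0,-1],[-s,c,0],[c,s,0]],1)
E
python3 - <<'E'
from h import *
print(plan([.5157,-.355,.26],down(np.radians(7.3))),manip.get_state()["width"],manip.get_state()["qpos"])
E
```

```text
clock: 7.0
position: [0.518, -0.2784, 0.2986]
ee_rot: [0.706, -0.044, 0.705, 0.047]
contact_force: [0.7, 0.2, -2.0]
width: 0.0146
(array([ 3.83, -7.58, -1.22]), array([ 0.0012,  0.0014, -0.0034])) 0.014615596325202398 [-0.61352703  0.26787027  1.35186086  0.00347187  1.52314472 -2.31308597]
```

```bash
python3 -m creep '{"delta_pos":[[1,-2.5,-0.4],[2,-5,-0.8],[3,-7,-1.1],[3.8,-7.6,-1.2],[3.8,-7.6,-1.2],[3.8,-7.6,-1.2],[3.8,-7.6,-1.2]],"dr":[[0,0,0],[0,0,0],[0,0,0],[0,0,0],[0,0,0],[0,0,0],[0,0,0]]}'
python3 - <<'E'
from h import *
d=grab("top");e=grab("scene")
o=np.hstack([cv2.resize(d["pixels"][150:300,370:500],(390,450)),cv2.resize(e["pixels"][150:290,190:320],(390,420))[:450] if 0 else cv2.resize(e["pixels"][140:290,180:310],(390,450))]);cv2.imwrite("pics/p3.png",o)
print(plan([.5157,-.355,.26],down(np.radians(7.3))),tool()[0])
p,Rm,s=tool()
for n,x in(("t",d),("s",e)):
    C=cloud(x);L=(C-p)@Rm  # tool frame
    m=(L[...,0]>-.05)&(L[...,0]<.125)&(abs(L[...,1])<.06)&(abs(L[...,2])<.05)
    I=x["pixels"];hsv=cv2.cvtColor(I,cv2.COLOR_BGR2HSV).astype(int)
    for a,b in((-.03,.02),(.03,.06),(.06,.09),(.09,.12)):
        k=L[m&(L[...,0]>a)&(L[...,0]<b)&(L[...,0]>.01)]
        print(n,a,len(k),*(np.percentile(k,[2,50,98],axis=0).round(4).T.tolist() if len(k) else[]))
E
```

```text
clock: 7.7
position: [0.5156, -0.3517, 0.2641]
ee_rot: [0.708, -0.045, 0.704, 0.046]
contact_force: [-0.2, 0.2, -2.3]
width: 0.0152
(array([ 0.43, -0.31, -0.04]), array([0.0019, 0.006 , 0.0004])) [ 0.5156251  -0.35189078  0.26428923]
t -0.03 34 [0.01, 0.014, 0.0195] [-0.0099, 0.0124, 0.0134] [-0.0258, -0.0197, -0.0047]
t 0.03 78 [0.0304, 0.043, 0.058] [-0.0062, 0.0124, 0.0137] [-0.0256, -0.0164, -0.0009]
t 0.06 84 [0.0609, 0.0792, 0.0893] [-0.0078, 0.012, 0.0139] [-0.0249, -0.0173, -0.0022]
t 0.09 33 [0.0904, 0.0982, 0.1053] [-0.005, 0.0124, 0.0137] [-0.0248, -0.0173, -0.0028]
s -0.03 78 [0.0101, 0.0155, 0.0198] [-0.0104, 0.0092, 0.0124] [-0.0216, 0.0225, 0.0263]
s 0.03 184 [0.0305, 0.0426, 0.0579] [-0.0107, 0.0106, 0.0125] [-0.0205, 0.0224, 0.0271]
s 0.06 204 [0.0619, 0.0774, 0.0888] [-0.0121, 0.0072, 0.0122] [-0.0191, 0.016, 0.0271]
s 0.09 88 [0.0903, 0.0974, 0.1058] [-0.0117, 0.0094, 0.0123] [-0.0194, 0.0237, 0.0273]
```

View pics/p3.png

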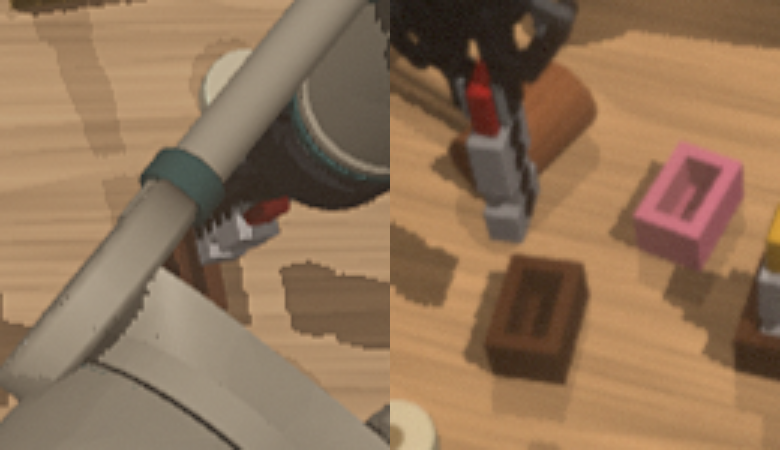

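The magazine hangs straight in the fingers, with the free stand's pocket (right crop, 540,310) under it. I'll correct 3 mm and lower.

```bash
python3 -m creep '{"delta_pos":[[2,-0.3,-0.05],[4.5,-0.35,-0.05],[7,-0.35,-0.05],[9,-0.35,-0.05],[10,-0.35,-0.05],[10,-0.35,-0.05],[10,-0.35,-0.05]],"dr":[[0.002,0.006,0],[0.002,0.006,0],[0.002,0.006,0],[0.002,0.006,0],[0.002,0.006,0],[0.002,0.006,0],[0.002,0.006,0]]}'
python3 -c '
from h import *
print(plan([.5157,-.355,.115],down(np.radians(7.3))))'
```

```text
clock: 8.5
position: [0.5163, -0.3565, 0.1644]
ee_rot: [0.706, -0.045, 0.706, 0.044]
contact_force: [0.1, 0.6, -2.6]
width: 0.0146
(array([ 4.94,  0.16, -0.04]), array([-0.001 ,  0.0001,  0.0009]))
```

```bash
python3 -m creep '{"delta_pos":[[0.5,0.15,-0.05],[1.3,0.15,-0.05],[2,0.15,-0.05],[2.8,0.15,-0.05],[3.6,0.15,-0.05],[4.2,0.15,-0.05],[4.6,0.15,-0.05],[4.7,0.15,-0.05],[4.7,0.15,-0.05]],"dr":[[0,0,0],[0,0,0],[0,0,0],[0,0,0],[0,0,0],[0,0,0],[0,0,0],[0,0,0],[0,0,0]]}'
python3 -c '
from h import *
print(plan([.5157,-.355,.115],down(np.radians(7.3))))'
```

```text
clock: 9.4
position: [0.5149, -0.3549, 0.1161]
ee_rot: [0.705, -0.044, 0.706, 0.045]
contact_force: [0.1, 0.9, -2.5]
width: 0.0149
(array([ 0.11, -0.02,  0.08]), array([-0.0015, -0.0013, -0.0006]))
```

```bash
python3 -m creep '{"delta_pos":[[0.15,0,0.05],[0.3,0,0.05],[0.35,0,0.05],[0.35,0,0.05]],"dr":[[0,0,0],[0,0,0],[0,0,0],[0,0,0]]}'
```

```text
clock: 9.8
position: [0.5161, -0.3551, 0.1149]
ee_rot: [0.706, -0.045, 0.705, 0.044]
contact_force: [-0.6, 1.5, 6.5]
width: 0.0149
```

```bash
python3 -m creep '{"delta_pos":[[-0.1,0,0],[-0.2,0,0],[-0.2,0,0],[-0.2,0,0]],"dr":[[0,0,0],[0,0,0],[0,0,0],[0,0,0]]}' 0.1
python3 -m creep '{"delta_pos":[[-0.5,0,0],[-1.5,0,0],[-3,0,0],[-5,0,0],[-8,0,0],[-11,0,0],[-13,0,0],[-13,0,0],[-13,0,0]],"dr":[[0,0,0],[0,0,0],[0,0,0],[0,0,0],[0,0,0],[0,0,0],[0,0,0],[0,0,0],[0,0,0]]}' 0.1
python3 - <<'E'
from h import *
d=grab("wrist");e=grab("scene")
o=np.hstack([cv2.resize(d["pixels"],(480,360)),cv2.resize(e["pixels"][150:290,180:320],(320,320),interpolation=2)[:,:]]) if 0 else None
a=cv2.resize(d["pixels"],(480,360));b=cv2.resize(e["pixels"][140:300,180:340],(320,320));b=cv2.copyMakeBorder(b,0,40,0,0,0);cv2.imwrite("pics/p4.png",np.hstack([a,b]))
np.savez("w4.npz",p=d["pixels"],c=cloud(d),sp=e["pixels"],sc=cloud(e))
C=cloud(d);hsv=cv2.cvtColor(d["pixels"],cv2.COLOR_BGR2HSV).astype(int)
m=((hsv[...,0]<8)|(hsv[...,0]>172))&(hsv[...,1]>130)&(C[...,2]>.10)&(C[...,2]<.2)&(np.hypot(C[...,0]-.516,C[...,1]+.355)<.06);P=C[m]
print(len(P));T=P[P[:,2]>P[:,2].max()-.006];print(cv2.minAreaRect((T[:,:2]*1000).astype(np.float32)),np.median(T[:,2]))
# yellow
for n,I,C in(("w",d["pixels"],cloud(d)),("s",e["pixels"],cloud(e))):
    h=cv2.cvtColor(I,cv2.COLOR_BGR2HSV).astype(int);m=(h[...,0]>15)&(h[...,0]<35)&(h[...,1]>120)&(C[...,2]>.1)&(C[...,2]<.17)&(np.hypot(C[...,0]-.4637,C[...,1]+.1745)<.04)
    P=C[m];T=P[P[:,2]>.142];print(n,len(P),len(T),(cv2.minAreaRect((T[:,:2]*1000).astype(np.float32)),np.median(T[:,2])) if len(T) else 0)
print(plan([.4637,-.1745,.25],down(np.radians(2.3))),tool()[2]["qpos"])
E
```

```text
clock: 10.2
position: [0.5154, -0.3548, 0.1147]
ee_rot: [0.705, -0.044, 0.706, 0.045]
contact_force: [-0.2, 0.1, 0.1]
width: 0.0469
clock: 11.1
position: [0.5155, -0.3548, 0.2451]
ee_rot: [0.705, -0.045, 0.706, 0.044]
contact_force: [0.7, 0.1, -0.2]
width: 0.047
1675
((515.5591430664062, -356.074462890625), (35.11132049560547, 15.602595329284668), 7.727646350860596) 0.14745489947758378
w 3191 1238 (((464.4439697265625, -181.28265380859375), (36.88003921508789, 13.709098815917969), 16.792095184326172), np.float64(0.14699057863047893))
s 200 114 (((463.04656982421875, -175.93423461914062), (37.42142105102539, 16.150583267211914), 1.528644323348999), np.float64(0.14761665524497425))
(array([-0.61, 18.48, -2.82]), array([ 0.0859, -0.003 , -0.0023])) [-7.13621890e-01  3.47821550e-01  1.36865929e+00 -5.43862216e-04
  1.42887581e+00 -2.41034308e+00]
```

View pics/p4.png

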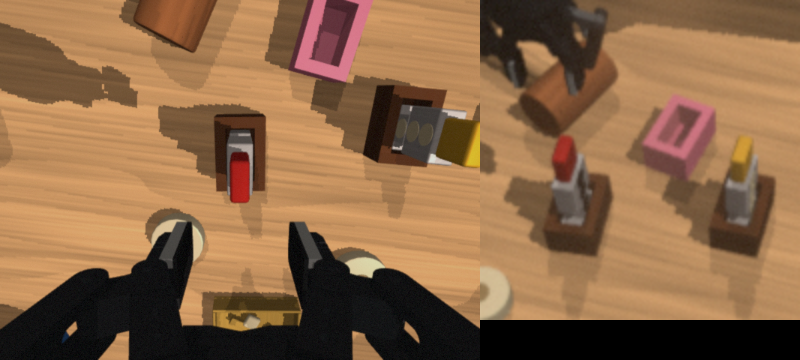

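The empty magazine stands upright in the free stand (top at 0.1475 m), the fingers are clear, and the yellow magazine stands upright in its own stand. Now the full magazine.

```bash
python3 -m creep '{"delta_pos":[[-0.6,3,-0.5],[-0.6,7,-1.1],[-0.6,11,-1.7],[-0.6,15,-2.3],[-0.6,17.5,-2.7],[-0.6,18.5,-2.8],[-0.6,18.5,-2.8],[-0.6,18.5,-2.8]],"dr":[[0,0,0],[0.04,0,0],[0.08,0,0],[0.086,-0.003,-0.002],[0.086,-0.003,-0.002],[0.086,-0.003,-0.002],[0.086,-0.003,-0.002],[0.086,-0.003,-0.002]]}'
python3 - <<'E'
from h import *
d=grab("wrist");C=cloud(d);h=cv2.cvtColor(d["pixels"],cv2.COLOR_BGR2HSV).astype(int);m=(h[...,0]>15)&(h[...,0]<35)&(h[...,1]>120)&(C[...,2]>.1)&(C[...,2]<.17)&(np.hypot(C[...,0]-.4637,C[...,1]+.1745)<.04)
P=C[m];T=P[P[:,2]>.144];print(len(T),(cv2.minAreaRect((T[:,:2]*1000).astype(np.float32)),np.median(T[:,2])))
print(plan([.4637,-.1755,.113],down(np.radians(2.3))))
E
```

```text
clock: 12.0
position: [0.465, -0.1758, 0.2505]
ee_rot: [0.708, -0.015, 0.706, 0.013]
contact_force: [-0.6, -0.1, -0.5]
width: 0.0468
1437 (((463.2550354003906, -175.72377014160156), (36.54344940185547, 15.900861740112305), 1.9060702323913574), np.float64(0.1474663031637369))
(array([13.75,  0.09, -0.16]), array([-0.0009,  0.0017,  0.0021]))
```

```bash
python3 -m creep '{"delta_pos":[[2,0.05,-0.15],[5,0.05,-0.15],[8,0.05,-0.15],[10.5,0.05,-0.15],[12.5,0.05,-0.15],[13.5,0.05,-0.15],[13.7,0.05,-0.15],[13.7,0.05,-0.15]],"dr":[[0,0.002,0.002],[0,0.002,0.002],[0,0.002,0.002],[0,0.002,0.002],[0,0.002,0.002],[0,0.002,0.002],[0,0.002,0.002],[0,0.002,0.002]]}'
python3 -m creep '{"delta_pos":[[0,0,0],[0,0,0],[0,0,0],[0,0,0],[0,0,0],[0,0,0]],"dr":[[0,0,0],[0,0,0],[0,0,0],[0,0,0],[0,0,0],[0,0,0]]}' -1 90
python3 -m creep '{"delta_pos":[[-1,0,0],[-3,0,0],[-6,0,0],[-9,0,0],[-12,0,0],[-15,0,0],[-17,0,0],[-17,0,0],[-17,0,0]],"dr":[[0,0,0],[0,0,0],[0,0,0],[0,0,0],[0,0,0],[0,0,0],[0,0,0],[0,0,0],[0,0,0]]}'
python3 - <<'E'
from h import *
Rt=np.stack([-B[:,2],B[:,1],B[:,0]],1)
M=np.array([-.0034,.0034,.0229]) # mouth in O-frame
tgt=O+B@(M+[0,0,.106+.045]);print(tgt,plan(tgt,Rt))
e=grab("scene");p,Rm,s=tool();L=(cloud(e)-p)@Rm
m=(abs(L[...,1])<.06)&(abs(L[...,2])<.05)
for a,b in((.01,.03),(.03,.06),(.06,.09),(.09,.13)):
    k=L[m&(L[...,0]>a)&(L[...,0]<b)];print(a,len(k),*(np.percentile(k,[2,50,98],axis=0).round(4).T.tolist()))
E
```

```text
clock: 12.85
position: [0.4638, -0.1754, 0.114]
ee_rot: [0.707, -0.014, 0.707, 0.014]
contact_force: [-0.1, 0.8, 0.9]
width: 0.0471
clock: 13.45
position: [0.4642, -0.1751, 0.1151]
ee_rot: [0.708, -0.015, 0.706, 0.014]
contact_force: [-0.3, -0.8, 6.7]
width: 0.0148
clock: 14.35
position: [0.4626, -0.1742, 0.2832]
ee_rot: [0.706, -0.014, 0.707, 0.015]
contact_force: [0.1, 0.2, -3.7]
width: 0.0151
[0.51616514 0.171175   0.2588974 ] (array([ 2.46, 34.29,  6.74]), array([ 0.1565, -0.524 , -0.0432]))
0.01 127 [0.0101, 0.0194, 0.0297] [-0.0129, 0.0048, 0.0117] [-0.0149, 0.0242, 0.0271]
0.03 143 [0.0305, 0.0425, 0.0576] [-0.0107, 0.0052, 0.0117] [-0.0159, 0.0241, 0.0265]
0.06 169 [0.0633, 0.0763, 0.0893] [-0.0118, 0.003, 0.0116] [-0.0177, 0.0179, 0.0267]
0.09 69 [0.0901, 0.0974, 0.1043] [-0.012, 0.0047, 0.0116] [-0.018, 0.0241, 0.0266]
```

```bash
python3 -m creep '{"delta_pos":[[-0.5,3,0.5],[-0.5,7.5,1.4],[-0.5,12,2.3],[-0.5,16.5,3.2],[-0.5,21,4.1],[-0.5,25.5,5],[-0.3,30,5.9],[0.8,33,6.5],[1,34.4,6.8],[1,34.4,6.8]],"dr":[[0,0,0],[0.02,-0.05,0],[0.04,-0.13,-0.01],[0.06,-0.21,-0.015],[0.09,-0.3,-0.025],[0.12,-0.4,-0.035],[0.14,-0.48,-0.04],[0.1565,-0.524,-0.0432],[0.1565,-0.524,-0.0432],[0.1565,-0.524,-0.0432]]}'
python3 -m creep '{"delta_pos":[[0,0,0],[0,0,0],[0,0,0]],"dr":[[0,0,0],[0,0,0],[0,0,0]]}'
python3 - <<'E'
from h import *
Rt=np.stack([-B[:,2],B[:,1],B[:,0]],1)
print(plan(O+B@[-.005,.0045,.170],Rt))
o=[]
q=lambda P:np.percentile(P,[2,50,98],axis=0).round(4).T.tolist()
for n in("scene","top"):
    e=grab(n);C=cloud(e);p,Rm,s=tool();L=(C-p)@Rm
    m=(abs(L[...,1])<.04)&(abs(L[...,2])<.045)
    for a,b in((.01,.05),(.05,.105)):
        k=L[m&(L[...,0]>a)&(L[...,0]<b)];print(n,a,len(k),*q(k) if len(k) else 0)
    K=(C-O)@B;h=cv2.cvtColor(e["pixels"],cv2.COLOR_BGR2HSV).astype(int)
    k=K[(h[...,1]<70)&(h[...,2]>60)&(abs(K[...,2]-.0229)<.004)&(abs(K[...,0])<.06)&(abs(K[...,1])<.05)];print("lips",len(k),*q(k) if len(k) else 0)
    o.append(e["pixels"])
a=cv2.resize(o[0][220:370,400:550],(400,400),interpolation=2);b=cv2.resize(o[1][130:280,110:260],(400,400),interpolation=2);cv2.imwrite("pics/p5.png",np.hstack([a,b]))
E
```

```text
clock: 15.4
position: [0.5151, 0.1737, 0.2703]
ee_rot: [0.863, 0.028, 0.501, -0.051]
contact_force: [0.0, 0.0, -2.7]
width: 0.0148
clock: 15.7
position: [0.5175, 0.1706, 0.2739]
ee_rot: [0.865, 0.03, 0.499, -0.053]
contact_force: [0.8, -0.4, -3.6]
width: 0.0151
(array([ 1.62,  0.15, -1.03]), array([-0.0013,  0.0008,  0.0018]))
scene 0.01 361 [0.0104, 0.0292, 0.0491] [-0.0135, -0.0033, 0.0102] [-0.0164, 0.0236, 0.0269]
scene 0.05 446 [0.0514, 0.0779, 0.1038] [-0.0135, -0.0028, 0.0101] [-0.0102, 0.022, 0.0263]
lips 270 [-0.0384, 0.0036, 0.0347] [-0.0208, 0.0036, 0.0267] [0.0191, 0.0228, 0.0253]
top 0.01 299 [0.0113, 0.0318, 0.0495] [-0.013, -0.0116, 0.0094] [-0.0222, 0.0117, 0.0248]
top 0.05 349 [0.0519, 0.0787, 0.1041] [-0.0131, -0.0113, 0.0098] [-0.0235, 0.0103, 0.0247]
lips 226 [-0.0402, 0.0117, 0.0339] [-0.0195, -0.0096, 0.0275] [0.0191, 0.023, 0.0265]
```

View pics/p5.png

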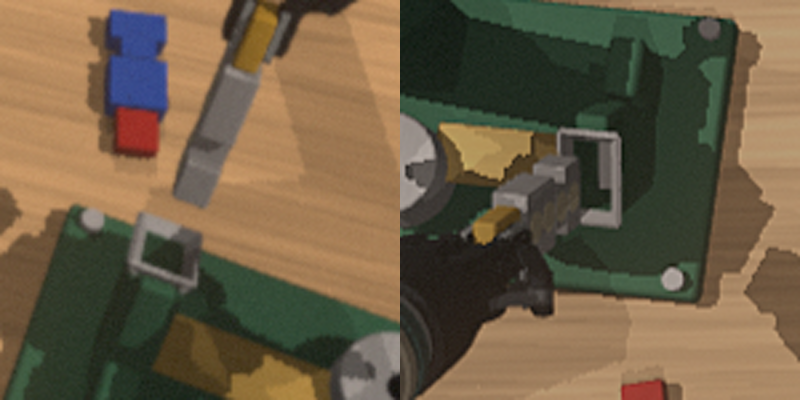

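The left crop shows the yellow magazine hanging in line above the empty bay mouth (165,250). Now I'll correct sideways and start the insertion.

```bash
python3 -m creep '{"delta_pos":[[0.5,0.2,-0.5],[1.5,0.2,-0.9],[2.5,0.2,-0.93],[3.5,0.2,-0.93],[4.2,0.2,-0.93],[4.6,0.2,-0.93],[4.6,0.2,-0.93],[4.6,0.2,-0.93]],"dr":[[0,0,0.002],[0,0,0.002],[0,0,0.002],[0,0,0.002],[0,0,0.002],[0,0,0.002],[0,0,0.002],[0,0,0.002]]}'
cat > st.py <<'E'
from h import *
Rt=np.stack([-B[:,2],B[:,1],B[:,0]],1)
p,Rm,s=tool();print(s["clock"],"O-frame",((p-O)@B).round(4),"F",(Rm.T@np.array(s["contact_force"])).round(2),s["width"],R.from_matrix(Rm.T@Rt).as_rotvec().round(4))
E
python3 st.py
```

```text
clock: 16.6
position: [0.5329, 0.172, 0.2297]
ee_rot: [0.865, 0.03, 0.498, -0.051]
contact_force: [0.1, -0.2, -1.5]
width: 0.0147
16.6 O-frame [-0.0037  0.0062  0.1404] F [ 1.36 -0.15 -0.64] 0.014688048704546916 [ 0.0001  0.0016 -0.0015]
```

```bash
python3 -m creep '{"delta_pos":[[0.3,-0.1,-0.03],[0.8,-0.12,-0.03],[1.3,-0.12,-0.03],[1.8,-0.12,-0.03],[2.2,-0.12,-0.03],[2.6,-0.12,-0.03],[3,-0.12,-0.03],[3,-0.12,-0.03]],"dr":[[0,0.002,0],[0,0.002,0],[0,0.002,0],[0,0.002,0],[0,0.002,0],[0,0.002,0],[0,0.002,0],[0,0.002,0]]}'
python3 st.py
```

```text
clock: 17.4
position: [0.5472, 0.1689, 0.2028]
ee_rot: [0.864, 0.03, 0.5, -0.052]
contact_force: [-0.3, -0.4, -2.5]
width: 0.015
17.4 O-frame [-0.0045  0.0049  0.1098] F [ 2.07 -0.39 -1.46] 0.015017985187625347 [ 0.0003 -0.0014 -0.0011]
```

```bash
python3 -m creep '{"delta_pos":[[0.5,0,0],[1,0,0],[1.5,0,0],[2,0,0],[2.5,0,0],[3,0,0],[3.4,0,0],[3.6,0,0],[3.6,0,0]],"dr":[[0,0,0],[0,0,0],[0,0,0],[0,0,0],[0,0,0],[0,0,0],[0,0,0],[0,0,0],[0,0,0]]}'
python3 st.py
```

```text
clock: 18.3
position: [0.565, 0.1668, 0.1719]
ee_rot: [0.864, 0.03, 0.5, -0.052]
contact_force: [-0.1, 0.9, -3.3]
width: 0.0146
18.3 O-frame [-0.0044  0.005   0.074 ] F [ 2.75  0.85 -1.76] 0.014586714984768191 [ 0.0003 -0.0011 -0.0012]
```

```bash
python3 -m creep '{"delta_pos":[[0.4,0,0],[0.9,0,0],[1.4,0,0],[1.9,0,0],[2.4,0,0],[2.9,0,0],[3.3,0,0],[3.6,0,0],[3.75,0,0],[3.75,0,0]],"dr":[[0,0,0],[0,0,0],[0,0,0],[0,0,0],[0,0,0],[0,0,0],[0,0,0],[0,0,0],[0,0,0],[0,0,0]]}'
python3 st.py
```

```text
clock: 19.3
position: [0.5839, 0.1648, 0.14]
ee_rot: [0.865, 0.03, 0.499, -0.051]
contact_force: [-4.8, -0.7, 4.4]
width: 0.0148
19.3 O-frame [-0.0039  0.0053  0.037 ] F [-6.19 -1.29 -1.84] 0.014767971204803403 [ 0.0002  0.0001 -0.0018]
```

```bash
python3 -m creep '{"delta_pos":[[0.1,0,0],[0.2,0,0],[0.3,0,0],[0.4,0,0],[0.4,0,0],[0.4,0,0]],"dr":[[0,0,0],[0,0,0],[0,0,0],[0,0,0],[0,0,0],[0,0,0]]}'
python3 st.py
```

```text
clock: 19.9
position: [0.5844, 0.1648, 0.1401]
ee_rot: [0.865, 0.031, 0.498, -0.051]
contact_force: [-26.0, 1.8, 33.6]
width: 0.0148
19.9 O-frame [-0.0035  0.0053  0.0368] F [-42.13  -1.24  -5.61] 0.01484057115188242 [-0.0007  0.0026 -0.0022]
```

```bash
python3 -m creep '{"delta_pos":[[-0.4,0,0],[-0.8,0,0],[-1.1,0,0],[-1.3,0,0],[-1.5,0,0],[-1.6,0,0],[-1.6,0,0]],"dr":[[0,0,0],[0,0,0],[0,0,0],[0,0,0],[0,0,0],[0,0,0],[0,0,0]]}'
python3 st.py
```

```text
clock: 20.6
position: [0.5775, 0.1653, 0.1495]
ee_rot: [0.864, 0.03, 0.5, -0.052]
contact_force: [-0.4, 0.3, 0.9]
width: 0.0146
20.6 O-frame [-0.0047  0.0049  0.0483] F [-0.94  0.23  0.09] 0.014623239299098076 [ 0.0003 -0.0017 -0.001 ]
```

```bash
python3 -m creep '{"delta_pos":[[0,0,0],[0,0,0],[0,0,0],[0,0,0]],"dr":[[0,0,0],[0,0,0],[0,0,0],[0,0,0]]}' 0.2
python3 -m creep '{"delta_pos":[[-0.5,0,0],[-1.5,0,0],[-3,0,0],[-5,0,0],[-8,0,0],[-11,0,0],[-13,0,0],[-13,0,0],[-13,0,0]],"dr":[[0,0,0],[0,0,0],[0,0,0],[0,0,0],[0,0,0],[0,0,0],[0,0,0],[0,0,0],[0,0,0]]}'
python3 - <<'E'
from h import *
d=grab("wrist");e=grab("scene")
L=(cloud(d)-O)@B;hsv=cv2.cvtColor(d["pixels"],cv2.COLOR_BGR2HSV).astype(int);H,S,V=[hsv[...,i] for i in range(3)]
w=(abs(L[...,0])<.06)&(abs(L[...,1])<.05)
def rr(P,t): print(t,len(P),cv2.minAreaRect((P[:,:2]*1000).astype(np.float32)),np.median(P[:,2]).round(4))
y=L[w&(H>15)&(H<35)&(S>120)&(L[...,2]>.05)&(L[...,2]<.13)];rr(y[y[:,2]>y[:,2].max()-.006],"yellow top")
g=w&(S<70)&(V>60);rr(L[g&(abs(L[...,2]-.0229)<.004)],"lips")
h=cv2.cvtColor(e["pixels"],cv2.COLOR_BGR2HSV).astype(int);C=cloud(e);m=((h[...,0]<8)|(h[...,0]>172))&(h[...,1]>130)&(C[...,2]>.1)&(C[...,2]<.2)&(np.hypot(C[...,0]-.516,C[...,1]+.355)<.06);print("red top z",C[m].max(0),C[m].mean(0))
cv2.imwrite("pics/p6.png",e["pixels"])
E
python3 st.py
```

```text
clock: 21.0
position: [0.5778, 0.1654, 0.1503]
ee_rot: [0.864, 0.03, 0.499, -0.051]
contact_force: [-0.3, -0.3, -0.1]
width: 0.0511
clock: 21.9
position: [0.5129, 0.1732, 0.2633]
ee_rot: [0.865, 0.031, 0.499, -0.051]
contact_force: [0.1, -0.1, -0.5]
width: 0.0515
yellow top 1461 ((-5.810492515563965, 4.879775047302246), (15.378396987915039, 36.33287048339844), 89.82410430908203) 0.0816
lips 2640 ((-3.695648193359375, 3.5109825134277344), (49.15616989135742, 75.4345932006836), 89.94197082519531) 0.0228
red top z [ 0.53609048 -0.34533693  0.15170491] [ 0.52321912 -0.3524686   0.13875715]
22.0 O-frame [-0.0052  0.0046  0.178 ] F [ 0.67 -0.6   1.01] 0.051428466076366024 [ 0.0005 -0.0025 -0.0006]
```

View pics/p6.png

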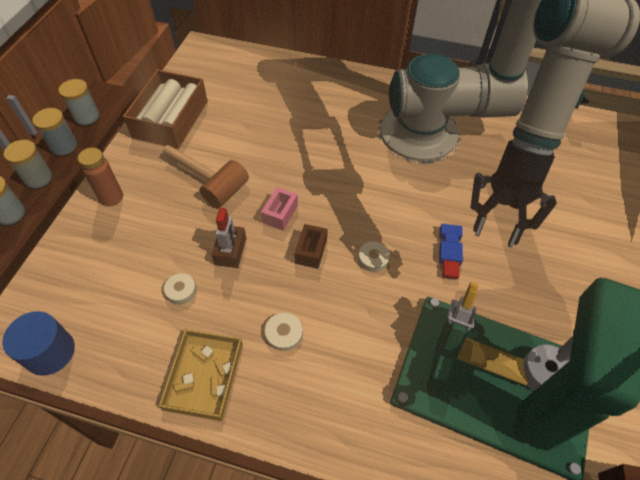

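The yellow magazine sits in the bay (467,300) at the same height the empty one had when held. The empty one stands in the free stand (225,240), and the bones are where they were.

```bash
python3 -c "
from rig import manip
print(manip.sign_off())"
```

```text
the job is handed in; nothing more can be done
None
```

The job is done and handed in at about 22 s on the robot clock; sign-off gives no verdict.

**What I did:**
- I gripped the empty red magazine and pushed it to the stop, at about 34 N on the wrist. The catch let go and the cradle carried it up.
- I lifted it out, stood it in the free dark stand and let go.
- I slid the full yellow magazine into the bay and pushed it to the stop, at about 42 N on the wrist. I then backed off until the spring force dropped away and let go.

**Last checks:**
- **Full magazine:** its top is at 81.6 mm in my bay frame, against 82.1 mm for the empty one when it was held at the start. It is square to the bay and within about 2 mm of the bay's centre.
- **Empty magazine:** it stands upright in the free stand, with its top at about 147.5 mm when measured right after I let go. In the last picture it is still standing.
- **Bones:** they look unmoved in the last picture; I did not measure them.
- **Robot:** the gripper is open and clear of everything.

No check failed. One small disagreement: the arm's readings in the bay were 1 to 2 mm off the camera's sideways, within the bay's play.

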